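Top up the sprung blank magazine

TASK

Pull the magazine's sprung follower back by its black knob and hook the knob sideways into the pocket of the slot so that it stays back by itself; feel for the end of the slot and do not strain the knob against it. Stand the loose brass blank in the track behind the blank that is already there, then unhook the knob and ease the follower forward by hand, without letting it snap, until it presses both blanks home against the front stop, and let go. Leave the ring clamp, the white tablet and the bangle alone.

Things in the scene. Friction and masses are not known exactly. Their poses are not given: they have to be found in the camera images.
- magazine: The feed magazine, fixed on the worktop: dark steel base 74 x 220 x 8 mm with an open aluminium track along its own y axis. Origin: centre of the underside; +y = forward, to the front stop; -y = pull-back direction; z up. Over the rear of the track lies a steel stop plate (z 42 to 48 mm, x -26 to 26 mm) with a hooked slot for the knob's stem. Only the knob is higher than 48 mm.
- track_front (a point): Point on the track floor at the front stop's face: 68 mm forward (+y) of the magazine's origin and 8 mm up; axes as the magazine's. The track is 21 mm wide inside (x -10.5 to +10.5 mm), its walls are 5 mm thick with tops 16 mm above the floor; the front stop is 31 mm wide and 36 mm high.
- slot_start (a point): Where the stem's centre is at follower = 0 (magazine y = -14 mm, z = 45 mm), fixed to the magazine. The 11 mm wide slot starts here or up to 16 mm behind and runs to -y to an end stop, met at follower = 42 to 74 mm: the plate is clamped elsewhere each time, not measured, to be felt for (the stop gives about 0.1 mm per N). The 8 mm stem must not load the plate with more than 13 N in any direction.
- slot_pocket (a point): Point 15 mm to the -x side of slot_start, fixed to the magazine, on the line of the pocket. Only within 3 mm of the end stop can the stem go sideways to -x, past a 4 mm wide tooth: it has to go at least 14 mm (16 mm is the limit). Then it goes forward (+y) behind the tooth to its seat, 11 mm in front of the end stop, where the spring holds it and the tooth stops it coming back sideways.
- follower (a joint): How far the sprung follower is pulled back (m, along the magazine's -y): 0 = pressed on the single blank now in the track, 0.024 = pressed on two blanks, 0.031 to 0.063 when hooked. The spring pulls it forward with 2.5 N at 0 rising to 6.2 N at 0.074. The follower weighs 0.28 kg; faster than 0.3 m/s forward is a snap.
- knob (a joint): How far the knob is shifted sideways on the follower (m, along the magazine's -x): 0 = in the straight slot, 0.016 = fully in the pocket, 0.0135 to 0.016 when hooked. A light spring (0.3 to 1.3 N) brings it back to 0.
- knob_grip (a point): Middle of the black upright knob of 18 mm diameter and 28 mm height (14 mm below to 14 mm above this point, which is 70 mm over the magazine's underside); its stem of 8 mm diameter is below it, 58 mm behind the follower's face. It moves with follower and knob; axes as the magazine's. Nothing but the knob is higher than 48 mm on the magazine.
- follower_face (a point): Centre of the follower's front face (18.5 mm wide, from 9 to 40 mm over the magazine's underside), axes as the magazine's. The follower is 66 mm long behind it.
- blank_new: The loose brass blank, a block of 18 (own x) x 24 (own y) x 36 mm (z), standing upright on the worktop to the right of the magazine, about 0.12 kg. Origin: centre of its underside. It fits the track only upright with its 24 mm side along the track; either end may be in front.
- blank_first: The same kind of blank, loose, already standing in the track against the front stop: its centre at magazine y = +56 mm, its rear face at +44 mm. Origin: centre of its underside. The new blank in place has its centre at magazine y = +32 mm.
- ring_clamp: Bystander: turned wooden ring clamp, 114 x 25 x 22 mm, lying on its side; origin under its centre.
- borax_cone: Bystander: round white tablet, 43 mm across, 15 mm high; origin under its centre.
- bangle_teal: Bystander: wire bangle with a teal stone, 72 x 88 x 37 mm; origin under its centre.

How it is judged:
On the way, in this order (a step that is already met when the one before it is completed fails the run):
1. the knob is hooked in the pocket and holds the follower back with the robot off it (value of joint knob above 0.011 m and value of joint follower above 0.028 m and contact force between the fingers and follower below 0.1 N and velocity of joint follower between -0.01 and 0.01 m/s), for 0.2 s.
2. the new blank stands on the track floor between the first blank and the hooked follower, let go (value of joint knob above 0.011 m and value of joint follower above 0.028 m and x of blank_new in the frame of magazine between -0.003 and 0.003 m and z of blank_new in the frame of magazine between 0.006 and 0.0105 m and angle between blank_new's own z axis and vertical below 0.08 rad and y of blank_new in the frame of magazine between 0.005 and 0.035 m and contact force between the fingers and blank_new below 0.1 N), for 0.2 s.
At the end, for the whole second after the job is handed in: Both blanks stand upright on the track floor (within 2.5 mm), in a row against the front stop (each within 3 mm of its place), the follower presses on the new one (more than 1 N, 24 mm back within 3 mm), the knob is back in the straight slot (within 3 mm), all at rest (x of blank_new in the frame of magazine between -0.003 and 0.003 m and z of blank_new in the frame of magazine between 0.006 and 0.0105 m and angle between each of blank_new, blank_first's own z axis and vertical below 0.08 rad and y of blank_new in the frame of magazine between 0.029 and 0.035 m and x of blank_first in the frame of magazine between -0.003 and 0.003 m and y of blank_first in the frame of magazine between 0.053 and 0.059 m and z of blank_first in the frame of magazine below 0.0105 m and value of joint follower between 0.021 and 0.027 m and value of joint knob below 0.003 m and contact force between follower and blank_new above 1 N and linear speed of blank_new below 0.01 m/s); the robot touches nothing.
It fails at once if the knob's stem is strained against the stop plate (more than 13 N) (contact force between knob and stop_plate above 13 N).
It fails at once if the follower snaps forward (faster than 0.3 m/s) (velocity of joint follower below -0.3 m/s).
It fails at once if a blank is rammed by the follower (more than 20 N) (contact force between follower and blank_new above 20 N or contact force between follower and blank_first above 20 N).
It fails at once if the ring clamp, white tablet or bangle is moved (more than 15 mm) (distance of any of ring_clamp, borax_cone, bangle_teal from where it was at the start of the episode above 0.015 m).
It also fails if it takes over 72 s, if anything falls off the work surface, if the arm or the gripper's body presses on something with over 40 N, if the wrist force passes 120 N, or if a joint passes its speed limit or range.

ROBOT

A 6-joint arm with a two-finger parallel gripper is mounted at the origin on a cart in front of the work surface, level with it; the furniture and walls round the work are solid. World frame = base frame: x ahead of the robot, y to its left, z up, the work surface at z = 0. Lengths are in m, angles in rad, forces in N, time in s.
With the tool pointing down it reaches from about 0.35 to 0.775 m from the base axis. Payload 5.5 kg.
Tool frame: the origin (TCP) lies midway between the tips of the shut fingers; the grasp point (between the pads) lies 19 mm behind it; z points along the fingers, y is the direction in which the jaws open and shut (so a half turn about z gives the same grasp; the last joint's range is limited). The gripper opens to 85 mm and grips with 20 to 120 N. Pads are 22 mm wide; open, the fingers measure 114 mm over their backs; the gripper's body (76 mm by 85 mm) begins 54 mm behind the grasp point. The pads swing forward as they close: fully open they stand 13 mm farther back than shut.
Start: joints at [1.207, 0.313, 0.046, 1.304, 0, 1.431], TCP at [0.128, 0.561, 0.208] pointing down, gripper open.
Joint ranges: [-2.76, 2.76], [-0.86, 1.69], [-1.03, 1.26], [-2.2, 2.34], [-1.47, 1.5], [-3.14, 3.14]. Speed limits (rad/s): [2.57, 2.57, 3.14, 3.14, 3.14, 3.14].

INTERFACE

Orientations are given as [roll, pitch, yaw] about the fixed x, y, z axes, in that order (R = Rz(yaw) Ry(pitch) Rx(roll)).
In Python, from cell import * gives the robot as it stands. The module is installed in compiled form; this text tells all that it offers. Calls block until the motion is done:
- reach(position, orientation): joint-space move of the TCP to a pose.
- move_linear(position, feed=0.15, rot=None, f_stop=None): straight line of the TCP; rot=None keeps the orientation; feed is the mean speed in m/s. With f_stop (N) it stops when the force on the tool has changed by that much, and returns True; else False.
- set_joints(angles): joint-space move.
- let_go() and close_gripper(f_grip=None): open the fingers fully, or close them until they stop; f_grip is the grip in N (None keeps the last).
- sleep(seconds).
- ik(position, orientation): joint angles nearest the present ones, or None.
- capture(name): name is "scene" or "top" or "wrist"; returns the picture (480x640x3 uint8, red, green, blue); there is no depth.
- camera_params(name): a dict with "mtx" (3x3 intrinsics, pixels), "dist" ([k1, k2, p1, p2, k3] as OpenCV has them; the pictures are not rectified), "position" and "rotation" of the camera in the world. Camera axes: x right, y down, z forward; pixel columns grow to the right and rows downward; lengths in m; the calibration is good to about 2 mm. A picture is of the moment at which its call begins: read the wrist's pose just before it. camera_params takes no time and is no camera call; for the wrist camera it gives the pose at the moment of the call.
A pose or a line that the arm cannot do raises PlanningError and nothing moves.
- close_job(): hands the job in, once; it reports no verdict.
Trained networks look in the newest picture that a camera, given by its name, has taken for a name from the list of things; names that differ only in an ending like _2 or _b are one class to them, and where a whole thing is asked for, a point or a joint stands for the part that bears it (a point fixed in the world has none). Each returns a list of dicts, best first, with "conf" (0 to 1); they miss things now and then, are a little off and sometimes report something else, mostly with a low value. They report only what shows in the picture. A call takes as long as a camera call.
- boxes_of(camera, target): "at" ([x, y, z] in m, in world coordinates, good to about 4 mm: the middle of the surface that is visible of it).
Readings, each from a call of its own:
- get_time(): time.
- get_joints(): joint angles.
- get_joint_vel(): joint speeds.
- get_joint_torque(): joint torques, N m.
- get_ee_pos(): TCP position.
- get_tool_rot(): TCP orientation.
- get_contact_force(): force on the tool from outside, world axes, zero at the start.
- get_wrist_torque(): the same for the moment, N m.
- get_gripper_width(): finger opening in m.
Only numpy, scipy, OpenCV 4.12 (cv2) and the standard library are available. Lean on these libraries where they do the work, as an engineer would, in place of code of your own. Each camera call takes 0.05 s, during which the arm holds its last target. There are 200 camera calls.

## Working session

There is one attempt and no reset: what is moved stays moved. The work goes in short steps, each a Python script; the robot and the scene stay as the last script left them, time stands still between calls to the robot, and variables do not carry over. Pictures are saved under pics/ and viewed, about 8 in all and at most 12, crops included, and the job is handed in when it is done.

```bash
mkdir -p pics; python3 - <<'E'
from cell import *
import cv2
for c in ("scene","top"):
    im=capture(c); cv2.imwrite(f"pics/{c}0.png",im[:,:,::-1])
    p=camera_params(c); print(c,p["position"],p["mtx"][0][0])
    for n in ("magazine","knob_grip","follower","blank_new","blank_first","ring_clamp","borax_cone","bangle_teal"):
        print(n,[(round(d["conf"],2),[round(float(v),4) for v in d["at"]]) for d in boxes_of(c,n)[:3]])
print(get_time())
E
```

```text
scene [ 0.17607447 -0.58005856  0.72455209] 567.9865339131301
magazine [(0.91, [0.5613, 0.0531, 0.0195])]
knob_grip [(0.63, [0.5698, 0.0735, 0.0721])]
follower [(0.84, [0.5657, 0.0895, 0.0404])]
blank_new [(0.61, [0.5061, -0.2695, 0.0316])]
blank_first [(0.58, [0.5564, 0.1408, 0.0439]), (0.49, [0.5617, 0.0871, 0.0356])]
ring_clamp [(0.68, [0.3679, -0.094, 0.0239])]
borax_cone [(0.63, [0.66, -0.1988, 0.0139])]
bangle_teal [(0.75, [0.7014, -0.0835, 0.0142])]
top [ 0.33946998 -0.03705485  1.2234531 ] 625.1832729319159
magazine [(0.82, [0.5576, 0.0815, 0.005])]
knob_grip [(0.61, [0.5613, 0.0808, 0.0059]), (0.42, [0.5675, 0.0725, 0.0823])]
follower [(0.68, [0.5652, 0.1005, 0.0415]), (0.19, [0.5603, 0.0797, 0.0091])]
blank_new [(0.49, [0.5144, -0.2607, 0.0404])]
blank_first [(0.64, [0.5604, 0.1382, 0.0438])]
ring_clamp [(0.61, [0.3817, -0.0874, 0.0208])]
borax_cone [(0.85, [0.6612, -0.192, 0.0124])]
bangle_teal [(0.86, [0.705, -0.0754, 0.0124]), (0.41, [0.5617, 0.0795, 0.0064])]
0.9
```

View pics/top0.png

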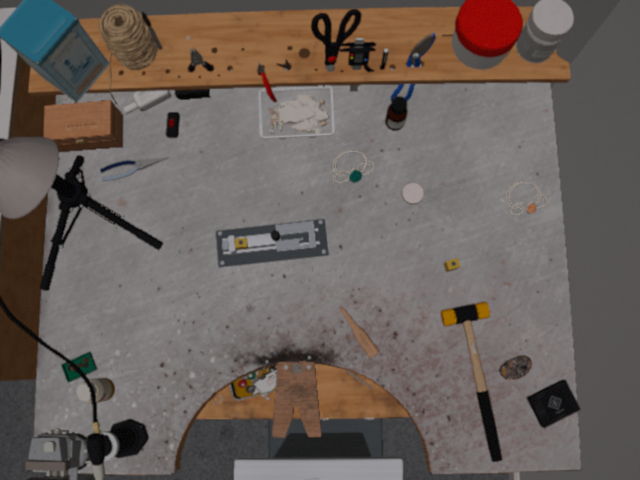

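View pics/scene0.png

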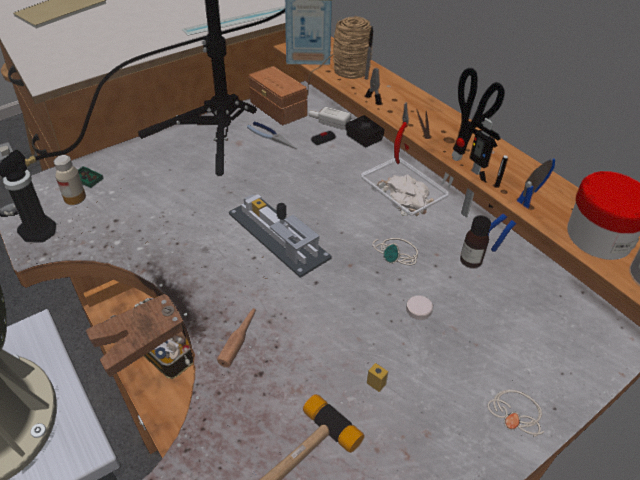

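The top view shows the magazine at about (272,243), with its front to the left (+y) and yaw of about +0.1. The loose blank is at (452,265). Next I look from close up with the wrist camera.

```bash
cat > h.py <<'E'
from cell import *
import numpy as np, cv2
from numpy import pi
def ray(cam,px,z,p=None):
    p=p or camera_params(cam)
    u=cv2.undistortPoints(np.array(px,float).reshape(-1,1,2),np.array(p["mtx"]),np.array(p["dist"])).reshape(-1,2)
    d=np.c_[u,np.ones(len(u))]@np.array(p["rotation"]).T; c=np.array(p["position"])
    return c+d*((np.broadcast_to(z,len(u))-c[2])/d[:,2])[:,None]
E
python3 - <<'E'
from h import *
import pickle
np.set_printoptions(precision=4,suppress=True)
print(ray("top",[(217,231),(325,220),(328,256),(219,267)],0.008))
print(get_tool_rot(), get_joints())
for y in (0.1,0.1+pi,0.1-pi,0.1+pi/2,.1-pi/2): print(y,ik([0.56,0.08,0.25],[pi,0,y]))
cams={}
y=0.1
j=[ik([0.56,0.08,0.26],[pi,0,a]) for a in (0.1,0.1-pi,0.1+pi)]
k=min((q for q in j if q is not None),key=lambda q:abs(q[5]))
set_joints(k)
cams["m"]=camera_params("wrist"); im=capture("wrist"); cv2.imwrite("pics/w_m.png",im[:,:,::-1])
for n in ("magazine","knob_grip","follower","blank_first"): print(n,[(round(d["conf"],2),np.array(d["at"])) for d in boxes_of("wrist",n)[:2]])
print(get_ee_pos(),get_tool_rot(),get_joints(),get_time(),get_contact_force())
set_joints(ik([0.50,-0.26,0.24],get_tool_rot()))
cams["b"]=camera_params("wrist"); im=capture("wrist"); cv2.imwrite("pics/w_b.png",im[:,:,::-1])
for n in ("blank_new",): print(n,[(round(d["conf"],2),np.array(d["at"])) for d in boxes_of("wrist",n)[:2]])
print(get_ee_pos(),get_tool_rot(),get_joints(),get_time(),get_contact_force())
pickle.dump(cams,open("cams.pkl","wb"))
E
```

```text
Traceback (most recent call last):
  File "h.py", line 8, in ray
    return c+d*((np.broadcast_to(z,len(u))-c[2])/d[:,2])[:,None]
                                                 ~^^^^^
IndexError: too many indices for array: array is 1-dimensional, but 2 were indexed
```

```bash
sed -i 's/np.array(p\["rotation"\]).T/Rot.from_euler("xyz",p["rotation"]).as_matrix().T/; 2a from scipy.spatial.transform import Rotation as Rot' h.py
python3 - <<'E'
from h import *
import pickle
np.set_printoptions(precision=4,suppress=True)
print(camera_params("top")["rotation"])
print(ray("top",[(217,231),(325,220),(328,256),(219,267)],0.008))
print(get_tool_rot(), get_joints())
cams={}
j=[ik([0.56,0.08,0.26],[pi,0,a]) for a in (0.1,0.1-pi,0.1+pi)]
print(j)
k=min((q for q in j if q is not None),key=lambda q:abs(q[5]))
set_joints(k)
cams["m"]=camera_params("wrist"); im=capture("wrist"); cv2.imwrite("pics/w_m.png",im[:,:,::-1])
for n in ("magazine","knob_grip","follower","blank_first"): print(n,[(round(d["conf"],2),np.array(d["at"])) for d in boxes_of("wrist",n)[:2]])
print(get_ee_pos(),get_tool_rot(),get_joints(),get_time(),get_contact_force())
set_joints(ik([0.50,-0.26,0.24],get_tool_rot()))
cams["b"]=camera_params("wrist"); im=capture("wrist"); cv2.imwrite("pics/w_b.png",im[:,:,::-1])
for n in ("blank_new",): print(n,[(round(d["conf"],2),np.array(d["at"])) for d in boxes_of("wrist",n)[:2]])
print(get_ee_pos(),get_tool_rot(),get_joints(),get_time(),get_contact_force())
pickle.dump(cams,open("cams.pkl","wb"))
E
```

```text
[-2.9581  0.0314 -1.5807]
[[ 0.5915  0.1958  0.008 ]
 [ 0.6102 -0.0203  0.008 ]
 [ 0.5376 -0.0253  0.008 ]
 [ 0.5187  0.1905  0.008 ]]
[3.1415 0.     2.9178] [ 1.2074  0.3132  0.0461  1.3036 -0.      1.4312]
[array([0.    , 0.287 , 0.1369, 1.4206, 0.    , 3.0416]), array([ 0.    ,  0.287 ,  0.1369,  1.4206,  0.    , -0.1   ]), array([ 0.    ,  0.287 ,  0.1369,  1.4206,  0.    , -0.1   ])]
magazine [(0.71, array([0.5603, 0.0787, 0.0048])), (0.48, array([0.5623, 0.0728, 0.0811]))]
knob_grip [(0.52, array([0.5654, 0.0728, 0.0808]))]
follower [(0.95, array([0.562 , 0.1007, 0.0344]))]
blank_first [(0.69, array([0.5581, 0.1435, 0.0491]))]
[0.5599 0.0806 0.26  ] [ 3.1416 -0.     -3.0406] [ 0.001   0.287   0.1368  1.4206  0.     -0.0999] 3.4583 [-0.8318 -0.4969 -0.3573]
blank_new [(0.6, array([ 0.5154, -0.2668,  0.033 ]))]
[ 0.5006 -0.2588  0.2402] [ 3.1415  0.0003 -3.0387] [-0.6197  0.2841  0.0849  1.3714  0.0003 -0.7226] 4.8583 [-0.1471 -0.1336  0.4889]
```

View pics/w_m.png

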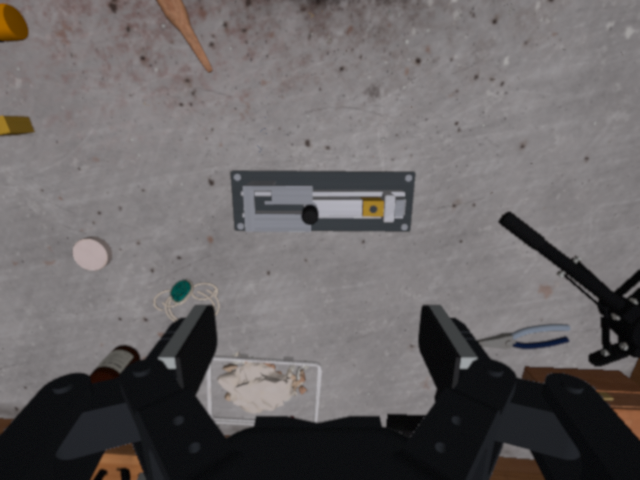

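View pics/w_b.png

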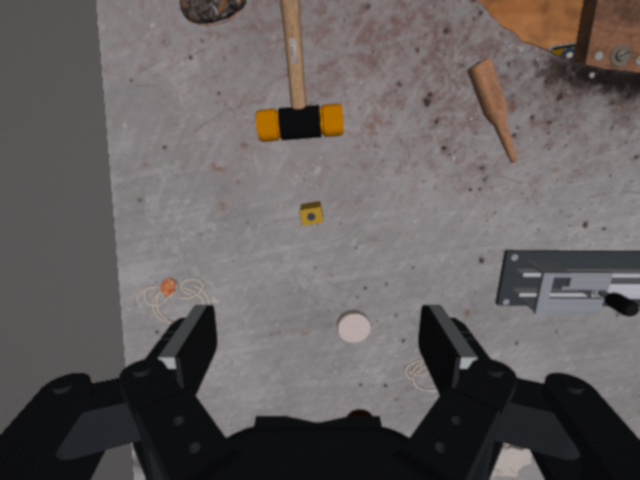

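The magazine spans (231..415, 171..232) in the first wrist picture. The knob top is at (310,214) and the blank at (311,214) in the second. I'll enlarge both in one picture to get the corners.

```bash
python3 - <<'E'
import cv2,numpy as np
a=cv2.imread("pics/w_m.png")[160:242,223:423]; b=cv2.imread("pics/w_b.png")[195:232,290:335]
A=cv2.resize(a,None,fx=4,fy=4,interpolation=2); B=cv2.resize(b,None,fx=6,fy=6,interpolation=2)
o=np.zeros((560,800,3),np.uint8); o[:328]=A; o[334:334+222,:270]=B
cv2.imwrite("pics/crop1.png",o)
E
```

```text
(no output)
```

View pics/crop1.png

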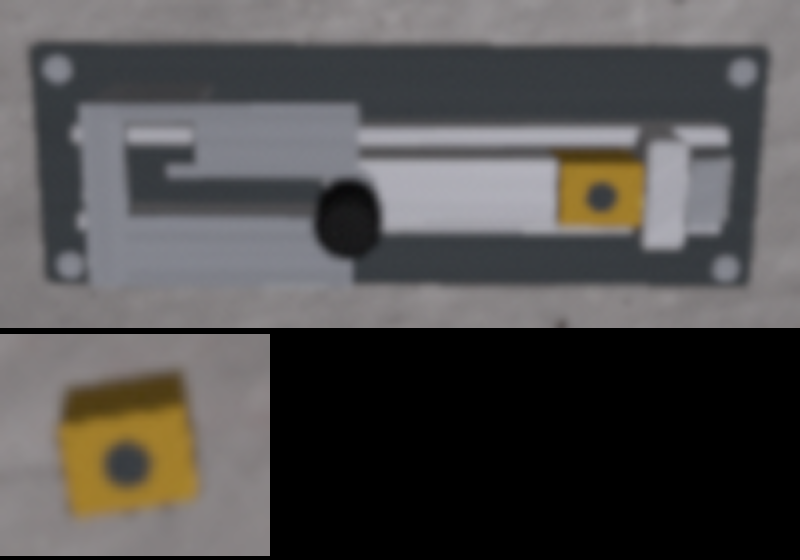

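```bash
python3 - <<'E'
from h import *
import pickle
np.set_printoptions(precision=4,suppress=True)
c=pickle.load(open("cams.pkl","rb"))
print(c["m"]["position"],c["m"]["rotation"])
f=lambda P,o,s:[((x+.5)/s-.5+o[0],(y+.5)/s-.5+o[1]) for x,y in P]
fm=lambda P:f(P,(223,160),4)
C=ray("wrist",fm([(31,44),(770,48),(748,284),(47,284)]),.008,c["m"]); print(C,C.mean(0))
d=(C[1]+C[2]-C[0]-C[3])/2; e=(C[3]+C[2]-C[0]-C[1])/2; n=np.linalg.norm
print("len",n(d),n(e)); yaw=np.arctan2(-d[0],d[1]);yaw2=np.arctan2(e[1],e[0]); print(yaw,yaw2)
S=ray("wrist",fm([(57,69),(743,72),(725,268),(69,265)]),.009,c["m"]); print("screws",S.mean(0),np.arctan2(-(S[1]+S[2]-S[0]-S[3])[0],(S[1]+S[2]-S[0]-S[3])[1]))
R=np.array([[np.cos(yaw),-np.sin(yaw)],[np.sin(yaw),np.cos(yaw)]])
o=C.mean(0)[:2]
def mag(px,z): return (ray("wrist",fm(px),z,c["m"])[:,:2]-o)@R
print("slot end, plate corners, slot sides", mag([(127,195),(80,104),(359,104),(353,284),(90,284),(250,179),(250,214)],.048))
print("bl hole; blank corners", mag([(601,197),(558,164),(645,164),(636,227),(558,227)],.044))
print("knob mid",mag([(348,218)],.070))
B=ray("wrist",f([(58,90),(187,70),(200,164),(72,183)],(290,195),6),.036,c["b"]); print("blank",B,B.mean(0),n(B[1]-B[0]),n(B[2]-B[1]),[np.arctan2(*(v[1::-1])) for v in (B[1]-B[0],B[2]-B[1],B[2]-B[3],B[3]-B[0])])
E
```

```text
[0.4821 0.0729 0.4252] [ 2.8295 -0.0013  1.6716]
[[ 0.5413 -0.0234  0.008 ]
 [ 0.5206  0.193   0.008 ]
 [ 0.5927  0.1997  0.008 ]
 [ 0.6144 -0.0166  0.008 ]] [0.5672 0.0882 0.008 ]
len 0.217380214438783 0.07293278500577725
0.09780020933775548 0.09210747834385898
screws [0.5678 0.0881 0.009 ] 0.09592727420678536
slot end, plate corners, slot sides [[-0.0006 -0.0754]
 [-0.0256 -0.0867]
 [-0.0258 -0.0116]
 [ 0.0247 -0.0134]
 [ 0.0249 -0.0871]
 [-0.0052 -0.0415]
 [ 0.0047 -0.0417]]
bl hole; blank corners [[ 0.0005  0.0556]
 [-0.0087  0.0432]
 [-0.0088  0.0672]
 [ 0.0091  0.0658]
 [ 0.0091  0.044 ]]
knob mid [[ 0.0004 -0.0142]]
blank [[ 0.5093 -0.2775  0.036 ]
 [ 0.5033 -0.2548  0.036 ]
 [ 0.5204 -0.2506  0.036 ]
 [ 0.5263 -0.2734  0.036 ]] [ 0.5148 -0.2641  0.036 ] 0.02345286712066485 0.017577209045928563 [np.float64(1.8289145951973707), np.float64(0.23934764566348216), np.float64(1.8244175061308234), np.float64(0.23210883185347203)]
```

```bash
cat >> h.py <<'E'
np.set_printoptions(precision=4,suppress=True)
YAW=0.097; O=np.array([0.5676,0.0882]); ROT=[pi,0,YAW-pi]
RM=np.array([[np.cos(YAW),-np.sin(YAW)],[np.sin(YAW),np.cos(YAW)]])
def W(x,y,z): return [*(O+RM@[x,y]),z]
def st(t=""):
    p=np.array(get_ee_pos()); f=np.array(get_contact_force())
    print(t,"mag",np.r_[(p[:2]-O)@RM,p[2]]*1000,"F",np.r_[f[:2]@RM,f[2]],"w %.4f t %.2f"%(get_gripper_width(),get_time()))
def m(x,y,z=0.056,feed=.05,f=None,t=""):
    r=move_linear(W(x,y,z),feed=feed,rot=None,f_stop=f); st(t+" "+str(r)); return r
E
python3 - <<'E'
from h import *
reach(W(0,-.0155,.13),ROT); st("above")
m(0,-.0155,.056,.1,8,"down")
close_gripper(30); st("grip")
m(0,-.052,.056,.06,9,"pull")
sleep(.2); st()
m(0,-.090,.056,.012,4.5,"feel")
sleep(.2); st("end")
E
```

```text
above mag [  0.4625 -16.3533 130.5289] F [ 0.6232 -0.0724  0.6547] w 0.0853 t 6.20
down False mag [  0.5541 -15.7232  56.6018] F [-0.4909 -0.0747 -0.4562] w 0.0853 t 7.09
grip mag [  0.1009 -14.9326  56.1748] F [-0.5539  3.3635  2.8787] w 0.0140 t 7.76
pull False mag [  0.1007 -52.098   56.114 ] F [0.8163 4.2442 3.5735] w 0.0141 t 8.52
 mag [  0.0886 -51.7121  56.1139] F [-0.2033  4.2626  5.2283] w 0.0135 t 8.72
feel True mag [  0.0233 -71.8869  56.0954] F [0.3104 4.8197 3.6576] w 0.0140 t 10.53
end mag [  0.0211 -71.4229  56.0851] F [0.3252 4.5161 4.5482] w 0.0136 t 10.72
```

```bash
python3 - <<'E'
from h import *
p=get_ee_pos(); 
m(0,-.0705,.056,.02); sleep(.2); st()
r=m(0,-.080,.056,.008,4,"feel"); sleep(.2); st("end")
cv2.imwrite("pics/w2.png",capture("wrist")[:,:,::-1]); cv2.imwrite("pics/s2.png",cv2.resize(capture("scene")[150:300,200:360,::-1],None,fx=4,fy=4,interpolation=2))
E
```

```text
False mag [  0.0506 -70.3019  56.0885] F [0.0427 5.9444 5.4612] w 0.0136 t 10.97
 mag [  0.0328 -70.2785  56.082 ] F [-0.6111  5.1038  5.3677] w 0.0140 t 11.18
feel True mag [  0.0387 -71.7134  56.0872] F [0.1704 4.6595 4.1594] w 0.0138 t 11.79
end mag [  0.0164 -71.2934  56.0927] F [0.3102 5.2644 4.5245] w 0.0138 t 11.99
```

View pics/w2.png

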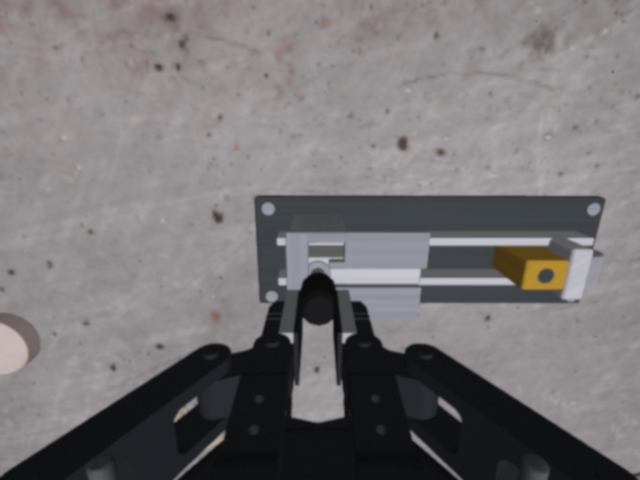

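The knob is firmly held and the stem is at the slot's end. The stop was felt twice at about -71.5, which matches the image prediction of -71.4. Now hook it.

```bash
python3 - <<'E'
from h import *
m(0,-.0702,.056,.02); sleep(.2); st()
if not m(-.0152,-.0702,.056,.02,5.5,"side"):
    sleep(.2); st("at side")
    m(-.0150,-.0570,.056,.015,4.5,"fwd"); sleep(.3); st("seat")
cv2.imwrite("pics/w3.png",capture("wrist")[:,:,::-1])
E
```

```text
False mag [  0.0566 -69.9282  56.0757] F [-0.2275  5.2017  4.6391] w 0.0143 t 12.34
 mag [  0.0747 -69.9539  56.0841] F [-0.3859  5.1331  5.231 ] w 0.0139 t 12.54
side False mag [-14.8715 -69.9961  56.0813] F [0.6159 4.196  3.4334] w 0.0142 t 13.45
at side mag [-14.7887 -70.0115  56.0899] F [1.4494 5.3418 3.9002] w 0.0138 t 13.65
fwd True mag [-14.6549 -60.4691  56.1301] F [ 0.2519 -1.9955  3.1385] w 0.0135 t 14.32
seat mag [-14.5946 -60.2609  56.1686] F [-1.3783 -4.6232  1.7114] w 0.0140 t 14.62
```

```bash
python3 - <<'E'
from h import *
p=get_ee_pos(); 
m(-.0147,-.0610,.056,.01,None,"back"); sleep(.2); st()
let_go(); st("open")
m(-.0147,-.0610,.14,.12); sleep(.1); st()
cv2.imwrite("pics/w4.png",cv2.resize(capture("wrist")[150:330,200:460,::-1],None,fx=3,fy=3,interpolation=2))
E
```

```text
back False mag [-14.5828 -60.5366  56.1019] F [ 0.3741 -0.5686  3.4823] w 0.0141 t 15.01
 mag [-14.5987 -60.5959  56.1072] F [-0.1312  0.1681  4.3296] w 0.0137 t 15.21
open mag [-14.7225 -61.0336  55.9723] F [-0.3428 -0.5366 -0.6613] w 0.0857 t 15.90
 False mag [-15.2016 -60.9233 139.3433] F [-0.3026 -0.8399 -0.8452] w 0.0854 t 16.75
 mag [-15.4963 -60.8526 138.881 ] F [ 0.3424 -0.4874  0.5595] w 0.0853 t 16.85
```

View pics/w4.png

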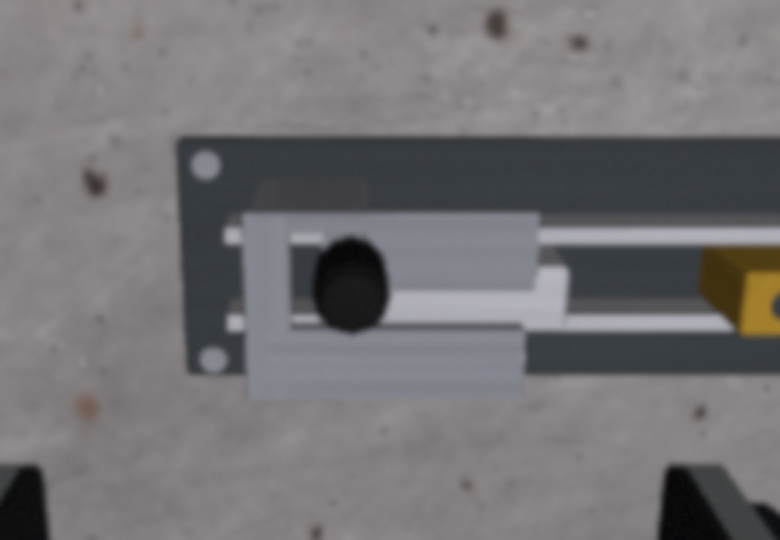

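The knob is hooked in the pocket, at (350,285) in the crop. The follower face is just forward of the plate and the track is free ahead of it. Next I fetch the blank.

```bash
python3 - <<'E'
from h import *
R=[pi,0,0.237+pi/2]
reach([.5148,-.2641,.10],R); sleep(.15)
r=move_linear([.5148,-.2641,.0185],feed=.1,f_stop=8); print(r); st()
if not r:
    sleep(.15);print(get_ee_pos(),get_tool_rot())
    close_gripper(40); sleep(.2); print(get_gripper_width(),get_ee_pos())
    move_linear([.5148,-.2641,.12],feed=.12); print(get_gripper_width())
    reach(W(0,.028,.13),[pi,0,YAW+pi/2]); sleep(.2); st(); print(get_tool_rot(),get_joints()[5])
    cv2.imwrite("pics/w5.png",capture("wrist")[:,:,::-1])
E
```

```text
False
 mag [ -86.2158 -345.8773   19.0806] F [ 0.6122 -0.718   0.7208] w 0.0854 t 19.15
[ 0.5154 -0.2645  0.0194] [3.1405 0.0012 1.8078]
-0.00029804981730136563 [ 0.5148 -0.2641  0.0185]
0.00022695137682631159
 mag [  0.1268  26.8263 129.9362] F [ 0.2848  0.2494 -0.8369] w -0.0002 t 22.89
[-3.1415  0.0001  1.666 ] 1.5371210935305073
```

View pics/w5.png

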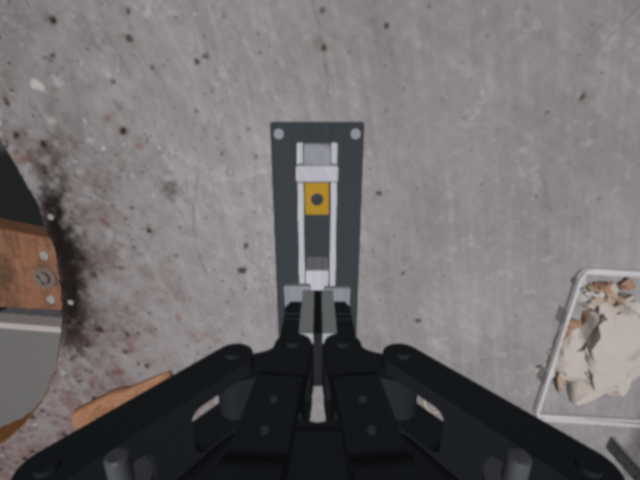

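The gripper is empty; the grasp missed. I'll see where the blank is now.

```bash
python3 - <<'E'
from h import *
let_go()
a=capture("top"); print([(round(d["conf"],2),np.array(d["at"])) for d in boxes_of("top","blank_new")[:3]])
b=capture("scene"); print([(round(d["conf"],2),np.array(d["at"])) for d in boxes_of("scene","blank_new")[:3]])
A=cv2.resize(a[220:310,400:520],None,fx=3,fy=3,interpolation=2);B=cv2.resize(b[320:460,280:420],None,fx=3,fy=3,interpolation=2)
o=np.zeros((420,790,3),np.uint8); o[:270,:360]=A; o[:420,365:785]=B
cv2.imwrite("pics/c6.png",o[:,:,::-1]); print(get_time())
E
```

```text
[(0.58, array([ 0.5129, -0.2625,  0.0416]))]
[(0.97, array([ 0.5086, -0.2666,  0.0325]))]
23.925
```

View pics/c6.png

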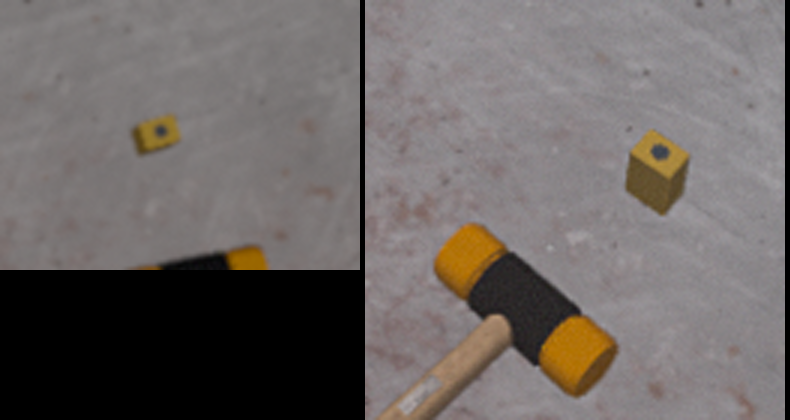

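```bash
python3 - <<'E'
from h import *
p=camera_params("wrist"); R=Rot.from_euler("xyz",p["rotation"]).as_matrix()
T=Rot.from_euler("xyz",get_tool_rot()).as_matrix(); P=np.array(get_ee_pos())
for dz in (0,-.02,-.04):
    X=R.T@(P+T@[0,0,dz]-p["position"]); print(dz,cv2.projectPoints(X.reshape(1,3),np.zeros(3),np.zeros(3),np.array(p["mtx"]),np.array(p["dist"]))[0].ravel())
close_gripper(30); 
Q=[pi,0,0.237+pi/2]
reach([.54,-.13,.06],Q); sleep(.15)
r=move_linear([.54,-.13,.001],feed=.04,f_stop=5); print(r); st()
move_linear([.54,-.13,.04],feed=.12); print(get_time())
E
```

```text
0 [316.2583 286.7895]
-0.02 [316.1222 305.5304]
-0.04 [315.9498 329.2615]
False
 mag [ -48.3799 -214.6233    1.2646] F [-0.5433 -0.1702 -0.2868] w -0.0001 t 27.48
27.95
```

```bash
python3 - <<'E'
from h import *
r=move_linear([.54,-.13,-.03],feed=.04,f_stop=4); print(r); st(); sleep(.1); st()
cv2.imwrite("pics/w7.png",capture("wrist")[:,:,::-1])
cv2.imwrite("pics/s7.png",cv2.resize(capture("scene")[200:420,240:500,::-1],None,fx=3,fy=2.7,interpolation=2)[:600])
move_linear([.54,-.13,.03],feed=.12); print(get_time())
E
```

```text
True
 mag [ -48.7645 -214.4013  -23.43  ] F [-0.9015  0.2112  5.6558] w -0.0001 t 29.37
 mag [ -48.7817 -214.408   -23.434 ] F [-0.7491  0.6582  5.2976] w -0.0001 t 29.47
30.1667
```

View pics/s7.png

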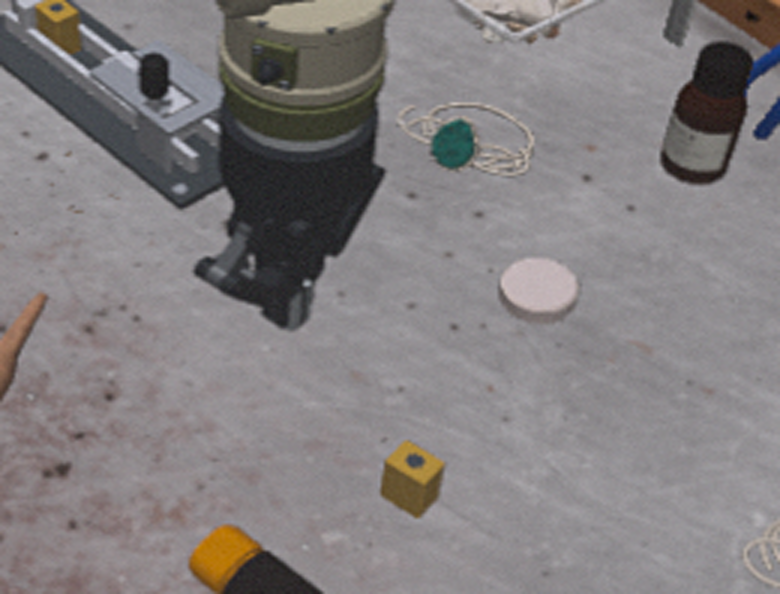

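The crop shows the shut fingertips touching the worktop at about crop (288,322), while the arm reports z = -23 mm. The reported z therefore carries an offset of about 23 mm, so I check xy with the same contact.

```bash
python3 - <<'E'
from h import *
f=lambda x,y:(240+(x+.5)/3-.5,200+(y+.5)/2.7-.5)
print("tip",ray("scene",[f(283,326),f(297,326)],0.003))
print("blank top",ray("scene",[f(413,461)],.036), "knob top",ray("scene",[f(154,60)],.084),"should be",W(-.015,-.0604,.084))
print("top blank",ray("top",[(400+161/3,220+131/3)],.036))
# blank_first hole
print("first",ray("scene",[f(57,8)],.044),W(0,.056,.044))
E
```

```text
tip [[ 0.5332 -0.1356  0.003 ]
 [ 0.5394 -0.1398  0.003 ]]
blank top [[ 0.514  -0.2644  0.036 ]] knob top [[0.558  0.0251 0.084 ]] should be [np.float64(0.5585201289330098), np.float64(0.026631209680497744), 0.084]
top blank [[ 0.5144 -0.2662  0.036 ]]
first [[0.5616 0.1421 0.044 ]] [np.float64(0.5621765142748055), np.float64(0.1439367545035465), 0.044]
```

xy agrees and z has a tool-length offset of -23 mm. I redo the grasp with that correction.

```bash
echo 'ZO=-.0231' >> h.py; python3 - <<'E'
from h import *
R=[pi,0,0.237+pi/2]
let_go()
reach([.5148,-.2645,.06],R); sleep(.15)
z=.0195+ZO
r=move_linear([.5148,-.2645,z],feed=.1,f_stop=8); print(r); st()
if not r:
    sleep(.15)
    close_gripper(40); sleep(.1); print(get_gripper_width(),get_ee_pos())
    if get_gripper_width()>.01:
        move_linear([.5148,-.2645,.09],feed=.12); print(get_gripper_width())
        reach(W(0,.028,.08),[pi,0,YAW+pi/2]); sleep(.2); st(); print(get_tool_rot())
        p=camera_params("wrist"); im=capture("wrist"); cv2.imwrite("pics/w8.png",cv2.resize(im[100:340,200:440,::-1],None,fx=2.5,fy=2.5,interpolation=2))
E
```

```text
False
 mag [ -86.305  -346.0226   -3.2531] F [-0.562  -0.678  -0.2708] w 0.0856 t 32.50
0.01674731969953162 [ 0.515  -0.2646 -0.0034]
0.01677948417048378
 mag [ 0.1943 26.8266 80.0087] F [ 0.4732  0.253  -1.215 ] w 0.0170 t 35.94
[3.1415 0.0001 1.666 ]
```

View pics/w8.png

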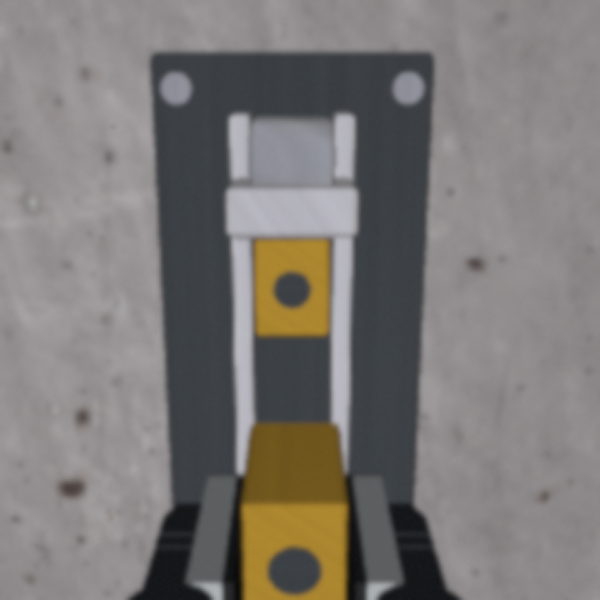

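The blank is held upright and lined up with the track, with its hole at crop column 294 against 292 for the first blank. Lower it.

```bash
python3 - <<'E'
from h import *
m(0,.028,.030,.12,6,"pre"); sleep(.15); st()
r=m(0,.028,.008,.05,5,"in"); sleep(.1); st()
if not r: r=m(0,.028,.003,.015,3,"floor"); sleep(.1); st()
z=get_ee_pos()[2]
cv2.imwrite("pics/w9.png",cv2.resize(capture("wrist")[100:340,200:440,::-1],None,fx=2.5,fy=2.5,interpolation=2))
if z<.0062: let_go(); st("open"); m(0,.028,.09,.1); sleep(.1); cv2.imwrite("pics/w9.png",cv2.resize(capture("wrist")[100:340,200:440,::-1],None,fx=2.5,fy=2.5,interpolation=2))
E
```

```text
pre False mag [ 0.0638 27.8961 30.1319] F [-0.1301 -0.0159 -1.0489] w 0.0171 t 36.56
 mag [ 1.0179 27.966  31.1149] F [-0.1153 -0.4779 -1.1877] w 0.0168 t 36.71
in False mag [-0.2974 28.0113  7.5941] F [-0.0382 -0.7652 -0.7714] w 0.0172 t 37.30
 mag [ 0.2243 27.9945  8.1388] F [ 0.3543 -0.4422 -0.9911] w 0.0170 t 37.40
floor True mag [ 0.5048 27.9844  4.5687] F [0.0382 0.2536 4.1768] w 0.0166 t 37.72
 mag [ 0.5013 27.9773  4.5734] F [ 0.2726 -0.1763  4.8144] w 0.0172 t 37.82
open mag [-0.6432 28.0137  3.4939] F [-0.7685 -0.0131 -0.3519] w 0.0855 t 38.53
 False mag [-0.5708 28.0127 89.2982] F [-0.3839  0.611   0.0169] w 0.0853 t 39.55
```

View pics/w9.png

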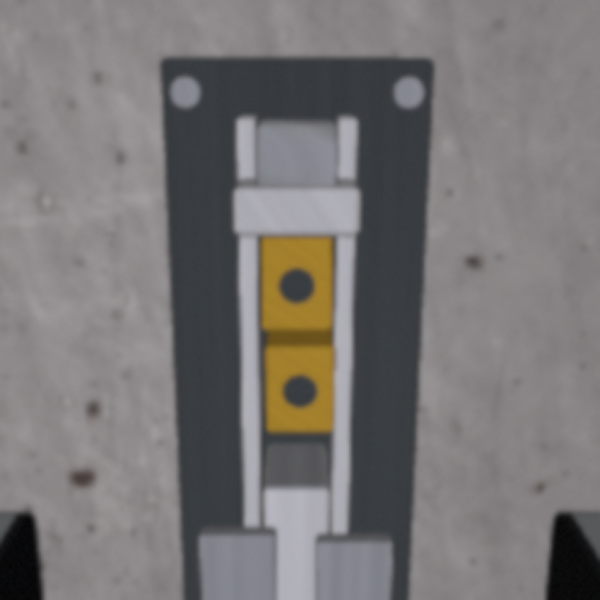

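The blank stands on the floor between the first blank and the hooked follower. I've now viewed 12 pictures, so the rest goes by force and numbers. Next I regrip the knob and unhook it.

```bash
python3 - <<'E'
from h import *
Z=.056+ZO+.001
reach(W(-.0147,-.0615,.09),ROT); sleep(.15); st()
r=m(-.0147,-.0615,Z,.08,6,"down")
if not r:
    sleep(.15); st(); close_gripper(30); sleep(.2); st("grip")
    if get_gripper_width()>.01:
        m(-.0147,-.0685,Z,.03,5,"pull"); sleep(.15); st()
        m(-.0147,-.0740,Z,.008,3.5,"feel"); sleep(.2); st("end")
E
```

```text
mag [-14.6535 -61.2972  89.9987] F [ 0.3766 -0.8679  0.3613] w 0.0855 t 41.38
down False mag [-14.3295 -61.5606  34.2342] F [0.5477 1.3075 0.284 ] w 0.0852 t 42.23
 mag [-14.1089 -61.5954  34.5826] F [-0.1099 -0.5416 -0.0983] w 0.0853 t 42.38
grip mag [-14.4239 -61.0808  34.0673] F [1.2148 3.8164 2.7276] w 0.0168 t 43.20
pull False mag [-14.418  -68.1304  34.0669] F [1.0743 4.7958 1.7522] w 0.0169 t 43.58
 mag [-14.3788 -68.0342  34.0498] F [0.7519 5.7183 1.3656] w 0.0172 t 43.73
feel False mag [-14.4547 -72.7039  34.0056] F [1.4965 6.8866 1.5679] w 0.0169 t 44.58
end mag [-14.4737 -72.6894  34.0158] F [1.1529 6.3527 3.0503] w 0.0168 t 44.77
```

```bash
python3 - <<'E'
from h import *
Z=.056+ZO+.001
m(-.0147,-.0716,Z,.02); sleep(.2); st()
r=m(0,-.0716,Z,.02,5,"side"); sleep(.2); st()
if not r:
    m(0,-.062,Z,.02,4,"fwd10"); sleep(.15); st()
E
```

```text
False mag [-14.4937 -70.8022  34.048 ] F [0.6161 5.3065 2.5345] w 0.0168 t 45.04
 mag [-14.5131 -70.9254  34.0278] F [1.2573 4.8719 0.8319] w 0.0166 t 45.24
side False mag [ -0.1489 -70.9137  34.0429] F [0.4344 4.9565 3.4042] w 0.0166 t 46.12
 mag [ -0.1647 -70.9343  34.0618] F [-0.0873  4.988   3.2668] w 0.0172 t 46.33
fwd10 False mag [ -0.1188 -61.4677  34.0323] F [-0.1295  5.1513  4.2948] w 0.0166 t 46.96
 mag [ -0.1064 -61.6118  34.018 ] F [-0.0817  4.8332  5.3871] w 0.0165 t 47.11
```

```bash
python3 - <<'E'
from h import *
Z=.056+ZO+.001
m(0,-.0440,Z,.04,5,"fwd"); sleep(.15); st()
r=m(0,-.0365,Z,.012,4,"press"); sleep(.3); st()
E
```

```text
fwd False mag [ -0.0502 -43.7785  33.9939] F [-0.5347  4.5906  5.0445] w 0.0166 t 47.71
 mag [ -0.0198 -43.9524  34.0278] F [-2.0469  3.4984  5.3191] w 0.0167 t 47.86
press True mag [ -0.1195 -38.6505  34.0663] F [-0.564  -2.4442  3.9974] w 0.0170 t 48.39
 mag [ -0.1402 -38.4486  34.0989] F [ 0.375  -5.9249  2.5462] w 0.0167 t 48.69
```

Both blanks are home: contact came at -38.5, and -38 was expected with a grip offset of about 0.5. Now ease off the push, release, retreat and check.

```bash
python3 - <<'E'
from h import *
p=np.array(get_ee_pos()); Z=.056+ZO+.001
m(0,-.0389,Z,.008); sleep(.25); st("relax")
let_go(); st("open")
m(0,-.0389,.12,.12); sleep(.2)
set_joints(ik([0.50,.06,.26],get_tool_rot())); sleep(.3); st()
p=camera_params("wrist"); im=capture("wrist"); cv2.imwrite("pics/w10.png",im[:,:,::-1])
for n in ("knob_grip","follower","blank_first","blank_new"):
    print(n,[(round(d["conf"],2),(np.array(d["at"])[:2]-O)@RM*1000,d["at"][2]) for d in boxes_of("wrist",n)[:3]])
# brass area: rays at z=.044 -> magazine coords
h=cv2.cvtColor(im,cv2.COLOR_RGB2HSV); mk=cv2.inRange(h,(18,110,110),(32,255,255))
v,u=np.nonzero(mk); q=(ray("wrist",np.c_[u,v],.044,p)[:,:2]-O)@RM*1000
s=(abs(q[:,0])<20)&(q[:,1]>-20)&(q[:,1]<90); q=q[s]; print("brass",len(q),np.percentile(q,[1,50,99],axis=0))
k=im.max(2)<45; v,u=np.nonzero(k); q=(ray("wrist",np.c_[u,v],.084,p)[:,:2]-O)@RM*1000
s=(abs(q[:,0])<30)&(q[:,1]>-85)&(q[:,1]<5); q=q[s]; print("dark knob",len(q),np.percentile(q,[5,50,95],axis=0) if len(q) else "")
E
```

```text
False mag [ -0.0628 -38.5513  34.0413] F [-1.0579 -0.8428  5.3673] w 0.0171 t 49.07
relax mag [ -0.0718 -38.5706  34.0389] F [-0.8706 -1.9581  5.3242] w 0.0169 t 49.32
open mag [ -0.0329 -38.8555  33.8653] F [ 0.0086 -0.1301 -0.9037] w 0.0853 t 49.98
 False mag [ -0.5024 -38.8306 119.36  ] F [-0.4032 -0.417  -0.3786] w 0.0854 t 50.85
 mag [-70.2741 -21.585  258.3743] F [-0.0747 -0.3498 -0.0351] w 0.0856 t 52.02
knob_grip [(0.6, array([ -4.8649, -37.6056]), 0.079)]
follower [(0.57, array([-1.9374, -8.5526]), 0.0364)]
blank_first [(0.63, array([-6.9957, 56.1414]), 0.0465)]
blank_new []
brass 511 [[-8.5641 20.4607]
 [-1.1184 42.5322]
 [ 8.8574 66.2401]]
dark knob 232 [[-15.5113 -43.515 ]
 [ -6.5428 -38.0317]
 [  2.5528 -31.852 ]]
```

```bash
python3 - <<'E'
from cell import *
capture("top")
for n in ("ring_clamp","borax_cone","bangle_teal"): print(n,boxes_of("top",n)[:1])
close_job()
E
```

```text
ring_clamp [{'at': [0.3808, -0.0885, 0.0193], 'conf': 0.83}]
borax_cone [{'at': [0.6619, -0.192, 0.0128], 'conf': 0.85}]
bangle_teal [{'at': [0.7075, -0.0786, 0.0114], 'conf': 0.62}]
the job is handed in; nothing more can be done
```

I pulled the follower back, felt the end stop twice and hooked the knob in the pocket. Then I stood the new blank in the track, unhooked the knob, eased the follower forward until it pressed both blanks home, let go and handed the job in at about 52 s. No verdict is reported.

**Last checks**
- **Blanks:** the brass runs from magazine y = 20.5 to 66.2 mm; two blanks home should span 20 to 68 mm. The network did not report `blank_new` in the last picture, so this rests on the brass colour and on the contact felt when pressing.
- **Follower and knob:** the knob is at y ≈ -37.6 to -38 mm; -38 mm means two blanks pressed. The network puts the knob at x ≈ -5 mm. It gave -3.6 mm when the knob was centred at the start, so I read this as view bias and did not confirm it otherwise.
- **Bystanders:** the ring clamp, white tablet and bangle were seen within 4 mm of where they started, which is the network's own accuracy.
- **Final press:** with the hand and spring together, the blanks took roughly 10 N by my estimate before I eased off.

**What went wrong:** my first grasp of the blank closed on nothing. The fingertips touched the worktop at a reported z of -23 mm, so the real tips sit about 23 mm higher than the tool position says. I corrected for that and the second grasp held. The first knob grip, made before I knew this, held only the knob's upper end.

**Disagreement:** in the unhooking pull my 3.5 N stop threshold did not trigger before the arm reached -72.7 mm, where the end stop had earlier been felt at about -71.5 mm. I took the difference as a changed grip offset and arm compliance. The measured force stayed below 7 N there.

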